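# Unclamp a drilled plate from the toggle jig and hold it tipped for a break-out check

## Robot

A 6-joint arm with a two-finger parallel gripper is mounted at the origin on a cart in front of the work surface, level with it; the furniture and walls round the work are solid. World frame = base frame: x ahead of the robot, y to its left, z up, the work surface at z = 0. Lengths are in m, angles in degrees, forces in N, time in s.
With the tool pointing down it reaches from about 0.35 to 0.85 m from the base axis. Payload 8.1 kg.
Tool frame: the origin (TCP) lies at the centre of the arm's flange, where the gripper is bolted on; the fingertips stand 173 mm ahead of it and the grasp point (between the pads) lies 155 mm ahead of it (robot.grip_point_offset is the distance from the TCP to the grasp point, in m); z points along the fingers, y is the line along which they close (so a half turn about z gives the same grasp; the last joint's range is limited). The gripper opens to 85 mm and grips with 20 to 120 N. Pads are 22 mm wide; open, the fingers measure 114 mm over their backs; the gripper's body (76 mm by 85 mm) begins 54 mm behind the grasp point. The pads swing forward as they close: fully open they stand 13 mm farther back than shut.
Start: joints at [-75.481, 7.471, 85.268, -0, 87.261, -4.893], TCP at [0.199, -0.566, 0.405] pointing down, gripper open.
Joint ranges: [-169.43, 169.43], [-51.17, 129.36], [1.28, 143.12], [-76.62, 256.62], [0, 156.53], [-152.29, 152.29]. Speed limits (degrees/s): [136.94, 136.94, 159.86, 180, 180, 180].

## Interface

Orientations are given as [roll, pitch, yaw] about the fixed x, y, z axes, in that order (R = Rz(yaw) Ry(pitch) Rx(roll)).
In Python, from cell import robot, vision gives the robot as it stands.
- The arm moves only by the shell command python3 -m jog 'ROWS'. ROWS is a JSON object of lists of equal length, an entry for each row: "travel": the shift along the tool's x, y, z in cm, a list of three; "rotation": the turn, a rotation vector about the tool's x, y, z in rad, a list of three; "fingers": the opening, from 0 (shut) to 1 (fully open). In form: {"travel": [[x, y, z], ...], "rotation": [[ax, ay, az], ...], "fingers": [fingers, ...]}. A call has exactly 10 rows; each row shifts and turns the commanded pose from where the row before left it, along the tool's axes as they then stand; what a row does not reach is not made up. A row lasts 1/10 s, in which the tool goes at most 50 mm and 8.59 degrees, less where a joint would pass 70% of its speed; a pose out of reach is approached as far as the arm can. A call is refused whole if a number of a shift passes 5 or a number of a turn 0.15, either way. A call with a gripper value outside its range is refused whole. The fingers move at their own pace and stop on an object; the grip force is fixed at half the most. Time passes only in rows, so rows that do not move let the fingers close, or fill a call up. It gives the time, the measured TCP pose, the force, the opening and the grip force at its end, in the units of the state.
- robot.get_obs(): the state, without advancing time (a new reading comes with each control period).
- vision.read_camera(name): name is "scene" or "top"; returns a dict with "image" (420x560x3 uint8, red, green, blue), "intrinsics" (3x3 intrinsics, pixels), "k1" (the pictures are not rectified: a ray, as slopes to the right and down, at radius r is drawn at 1 + k1 r^2 times it, then the intrinsics apply), "camera_from_world" (4x4, takes a point from world to camera coordinates). Camera axes: x right, y up, looking along -z (the intrinsics and any distortion apply to the point x, -y, -z); pixel columns grow to the right and rows downward; lengths in m; the calibration is good to about 2 mm. A picture is of the moment at which its call begins. There is no depth.
- robot.finish_job(): hands the job in; it is judged then, once.
The state is a dict: "time": time; "joint_pos": joint angles; "dq": joint speeds; "tau": joint torques, N m; "tcp_pos": TCP position; "eef_rot": TCP orientation; "contact_force": force on the tool from outside, world axes, zero at the start; "moment": the same for the moment, N m; "opening": finger opening in m; "gripper_force": force on a finger pad.
Only numpy, scipy, OpenCV 4.12 (cv2) and the standard library are available. Lean on these libraries where they do the work, as an engineer would, in place of code of your own. Each camera call takes 0.05 s, during which the arm holds its last target. There are 200 camera calls.

## Task

The plywood plate clamped in the drilling jig has just been drilled and its underside must be checked for break-out around the two holes. Swing the jig's toggle lever fully open so that the rubber foot lifts, draw the plate out endways along the fence from under the foot while it is still low and flat, and only then lift it clear of the jig. Finish while holding the plate still in the gripper, its middle at least 15 cm above the bench and the plate tipped at about 45 degrees, so that its underside can be seen; leave the lever open and do not disturb the tape measure, the screwdriver or the two cup hinges lying around.

Things in the scene. Friction and masses are not known exactly. Their poses are not given: they have to be found in the camera images.
- jig: Wooden drilling jig with a toggle clamp, fixed to the bench. Origin: centre of its underside; z up, y along its 200 mm length. Base top 18 mm up, x -52..+38, y -100..+100 mm. A fence stands along the whole +x edge (x +38..+52, top 34 mm up). The clamp's steel foot plate is at x -32..+16, y -42..+30 mm; lever grip on the -y side, rubber foot (19 mm wide) on the +y side.
- jig_lever (a joint): Angle of the toggle lever about the jig's x axis through lever_hinge, rad. 0.175 at the start (foot clamped on the plate); 0.698 fully open (end stop). Grows as the red grip swings towards the jig's -y and down. Stiff (0.5 N m, 7 N at the grip), no spring: stays where it is left.
- lever_grip (a point): Middle of the lever's red grip, a bar 17 mm wide (along the jig's x), 15 mm thick, 63 mm long. At the start it is 91 mm above the bench and leans 35 degrees from upright towards the jig's -y; fully open it leans 65 degrees, its middle 60 mm above the bench. It can be pinched across its width from above.
- lever_hinge (a point): Point on the lever's hinge axis, at x -7.5, y -8, z +43 mm in the jig's frame; the grip's middle lies 70 mm from the axis.
- foot (a point): Centre of the rubber foot's lower face, moves with the lever: at the start on the plate at x -7.5, y +66 mm in the jig's frame. Fully open, the foot's lowest edge is about 65 mm above the bench, 35 mm above the plate, and the lever's foot end reaches no farther than y +80 mm in the jig's frame.
- plate: Loose plywood plate, 58 (x) x 120 (y) x 12 mm (z), about 70 g, two 10 mm holes side by side across its middle. Origin: centre of the underside, 18 mm above the bench at the start, axes as the jig's; +x edge along the fence, inner (-y) end by the clamp. It comes out along the jig's +y: drawn 60 mm it is clear of the foot.
- plate_end (a point): Middle of the upper edge of the plate's outer (+y) end, y +60, z +12 mm in the plate's frame. At the start this end overhangs the jig's end by about 52 mm, 18 mm clear of the bench; there both long edges are free and the plate can be gripped across its 58 mm width from above. Once drawn out the plate tips off the jig if let go.
- tape_measure: Yellow tape measure, 37 x 93 x 64 mm, loose bystander behind the jig. Origin: centre of the underside.
- screwdriver: Screwdriver with an orange handle, 31 x 228 x 31 mm, long side along its y, loose bystander to the right of the jig. Origin: centre of the underside.
- cup_hinge0: Steel cabinet cup hinge, 56 x 84 x 22 mm, loose bystander to the left. Origin: centre of the underside.
- cup_hinge1: The other steel cup hinge, 56 x 84 x 22 mm, loose bystander to the left, farther back. Origin: centre of the underside.

How it is judged:
By the outcome, as a careful person would: the job done as asked, in the order asked, and still so for the second after the job is handed in, while the arm keeps its last pose, push and grip.
It also fails if it takes over 42 s, if anything falls off the work surface, if the arm or the gripper's body presses on something with over 40 N, if the wrist force passes 120 N, or if a joint passes its speed limit or range.

## Working session

There is one attempt and no reset: what is moved stays moved. The work goes in short steps, Python scripts to look and compute and a shell command to move; the robot and the scene stay as the last step left them, time stands still between calls to the robot, and variables do not carry over. Pictures are saved under pics/ and viewed, at most 10 in all, crops included, and the job is handed in when it is done.

```bash
mkdir -p pics; ls; python3 - <<'E'
from cell import robot, vision
import cv2, numpy as np
for n in("scene","top"):
    d=vision.read_camera(n); cv2.imwrite(f"pics/{n}0.png",d["image"][:,:,::-1])
    print(n,d["intrinsics"],d["k1"],np.round(d["camera_from_world"],4))
print(robot.get_obs(), robot.grip_point_offset)
E
```

```text
pics
scene [[442.66748212   0.         271.70322549]
 [  0.         442.66748212 213.13432827]
 [  0.           0.           1.        ]] -0.08282617999755579 [[-0.7079 -0.7061  0.0165  0.4131]
 [ 0.5425 -0.5286  0.6529 -0.3239]
 [-0.4524  0.4711  0.7572 -1.1233]
 [ 0.      0.      0.      1.    ]]
top [[452.93932526   0.         282.695147  ]
 [  0.         452.93932526 213.8380383 ]
 [  0.           0.           1.        ]] -0.09963416443623375 [[ 0.1791 -0.9838  0.0052 -0.0077]
 [ 0.9633  0.1764  0.2022 -0.5603]
 [-0.1998 -0.0312  0.9793 -1.1308]
 [ 0.      0.      0.      1.    ]]
{'time': 0.1, 'joint_pos': array([-7.54805171e+01,  7.50924764e+00,  8.53233699e+01,  9.67508581e-05,
        8.72613770e+01, -4.89383526e+00]), 'dq': array([ 0.00158455, -0.07787127, -0.22300449,  0.07825751,  0.09985943,
       -0.03829736]), 'tau': array([ 3.17229578e-04, -5.70950675e+01, -5.01942122e+01, -2.49708928e-04,
        8.19239620e-03,  6.44803958e-05]), 'tcp_pos': array([ 0.19938942, -0.56567962,  0.40376192]), 'eef_rot': array([-1.79906356e+02, -8.11492360e-03,  1.94133068e+01]), 'contact_force': array([ 0.36396547,  0.37655463, -0.03920843]), 'moment': array([ 0.00523145,  0.01370064, -0.07851374]), 'gripper_force': 0.0, 'opening': 0.08529576333233096} 0.1547
```

View pics/scene0.png

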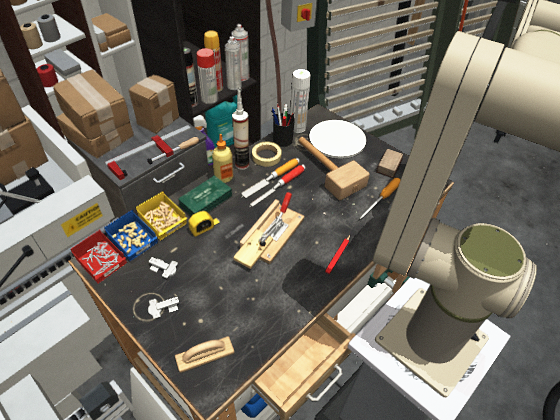

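View pics/top0.png

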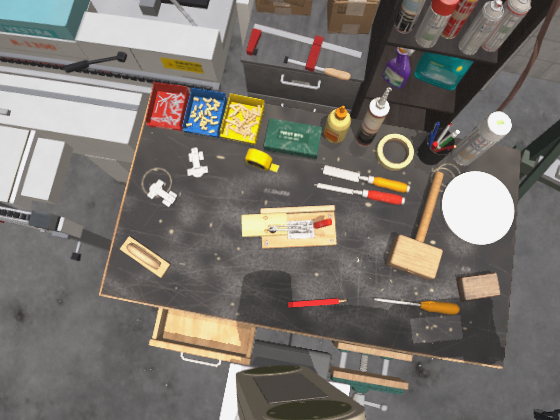

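The top view shows the jig at about (300,228), with the plate end at (243,225) and the red grip at (322,223). In the scene view the plate end is at (245,260) and the grip at (286,202). I'll zoom in on both.

```bash
python3 - <<'E'
import cv2, numpy as np
s=cv2.imread("pics/scene0.png")[180:280,220:320]; t=cv2.imread("pics/top0.png")[180:280,235:345]
f=lambda a:cv2.resize(a,None,fx=5.5,fy=5.5,interpolation=cv2.INTER_CUBIC)
cv2.imwrite("pics/sc.png",f(s)); cv2.imwrite("pics/tc.png",f(t))
E
```

```text
(no output)
```

View pics/sc.png

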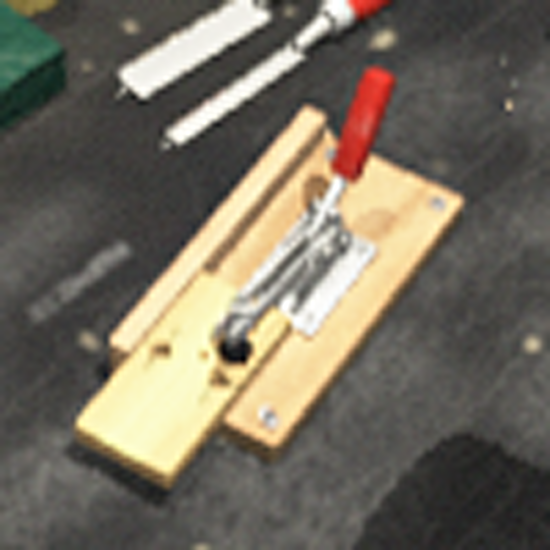

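View pics/tc.png

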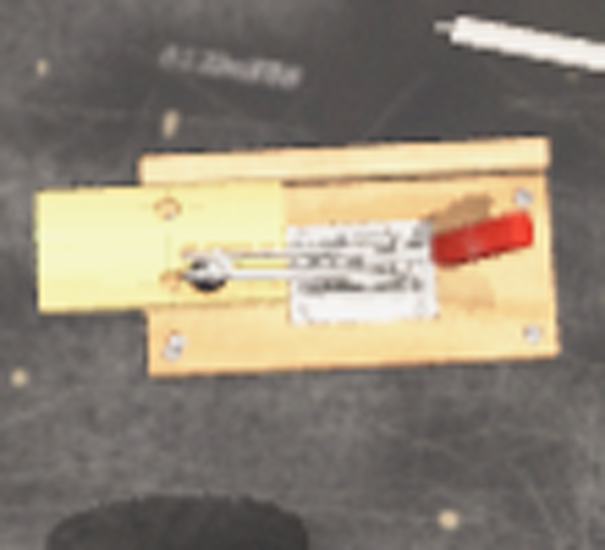

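```bash
cat > h.py <<'E'
import numpy as np
from cell import robot, vision
from scipy.optimize import least_squares
def proj(d,P):
    P=np.atleast_2d(P); T=d["camera_from_world"]; c=P@T[:3,:3].T+T[:3,3]
    a=np.c_[c[:,0],-c[:,1]]/-c[:,2:3]; r2=(a**2).sum(1,keepdims=True); a=a*(1+d["k1"]*r2)
    K=d["intrinsics"]; return a*[K[0,0],K[1,1]]+[K[0,2],K[1,2]]
def tri(ds,uvs):
    return least_squares(lambda p:np.concatenate([proj(d,p)[0]-u for d,u in zip(ds,uvs)]),[.5,0,.05]).x
E
cat > m.py <<'E'
from h import *
S=vision.read_camera("scene");T=vision.read_camera("top")
s=lambda u,v:np.array([(u+.5)/5.5-.5+220,(v+.5)/5.5-.5+180])
t=lambda u,v:np.array([(u+.5)/5.5-.5+235,(v+.5)/5.5-.5+180])
g=np.array([-7.5,-59,91]);dr=31.5*np.array([0,-.574,.819])
pts={"A":((38,152,30),s(77,425),t(37,192)),"B":((-20,152,30),s(168,474),t(40,310)),
"f-":((52,-100,34),s(303,103),t(548,138)),"f+":((52,100,34),s(110,345),t(140,157)),
"b-":((-52,-100,18),s(463,199),t(558,352)),"b+":((-52,100,18),s(275,447),t(150,375)),
"g1":(g+dr,s(380,75),t(531,228)),"g0":(g-dr,s(347,170),t(435,250))}
for k,(m,a,b) in pts.items():
    p=tri([S,T],[a,b]); print(k,np.round(p*1e3,1),"res",np.round(proj(S,p)[0]-a,1),np.round(proj(T,p)[0]-b,1))
def W(q,m):
    c,n=np.cos(q[2]),np.sin(q[2]); m=np.array(m)/1e3
    return np.array([q[0]+c*m[0]-n*m[1],q[1]+n*m[0]+c*m[1],m[2]])
def f(q): return np.concatenate([np.r_[proj(S,W(q,m))[0]-a,proj(T,W(q,m))[0]-b] for m,a,b in pts.values()])
r=least_squares(f,[.5,0,0],loss="soft_l1");q=r.x;print(q[:2],np.degrees(q[2]));print(np.round(f(q).reshape(-1,4),1))
for n,m in dict(grip=g,gripopen=(-7.5,-8-70*np.cos(np.arcsin(17/70)),60),hinge=(-7.5,-8,43),pend=(9,152,30)).items(): print(n,np.round(W(q,m)*1e3,1))
E
python3 m.py
```

```text
A [536.1 202.7  25.8] res [-0.4 -0.1] [0.2 0.4]
B [479.7 190.1  27.2] res [-0.1 -0. ] [0.  0.1]
f- [608.2 -38.2  30.9] res [0.2 0.1] [-0.1 -0.2]
f+ [562.1 156.2  26.4] res [-0.5 -0.2] [0.2 0.5]
b- [506.4 -61.9  13. ] res [-0.3 -0.1] [0.1 0.2]
b+ [460.  132.7  13.2] res [-0. -0.] [0. 0.]
g1 [546.3 -31.3 106.6] res [0.1 0. ] [-0. -0.]
g0 [533.9   7.9  71.5] res [-0.6 -0.1] [0.2 0.5]
[0.53309182 0.04767684] 13.405323851290412
[[-0.7 -0.4 -0.7  0.4]
 [-0.  -0.2 -0.4  0.3]
 [ 0.4 -0.3 -0.2  0. ]
 [-0.4 -1.3 -0.3  0.4]
 [-0.1 -1.   0.2  0.2]
 [ 0.1 -0.8 -0.2  0. ]
 [ 0.3 -1.5 -0.6  0.1]
 [-0.6  0.7  0.8  0.5]]
grip [539.5 -11.5  91. ]
gripopen [543.4 -27.9  60. ]
hinge [527.7  38.2  43. ]
pend [506.6 197.6  30. ]
```

```bash
cat >> h.py <<'E'
from scipy.spatial.transform import Rotation as Ro
YAW=13.4; J=np.array([.5331,.0477,0])
def jw(m): # jig mm -> world m
    return J+Ro.from_euler("z",YAW,degrees=True).apply(np.array(m)/1e3)
def go(grasp_mm, tilt=(0,0,0)):
    "remaining move so that grasp point is at jig-frame mm; tilt = rotvec (deg) about nominal tool axes"
    o=robot.get_obs(); R=Ro.from_euler("xyz",o["eef_rot"],degrees=True)
    N=Ro.from_euler("xyz",[180,0,YAW+90],degrees=True)*Ro.from_rotvec(tilt,degrees=True)
    tcp=jw(grasp_mm)-N.apply([0,0,.1547]); dp=R.inv().apply(tcp-o["tcp_pos"])*100
    print("t",o["time"],"tcp",np.round(o["tcp_pos"],4),"rot",np.round(o["eef_rot"],1),"F",np.round(o["contact_force"],1),"open",round(o["opening"],4),"gf",o["gripper_force"])
    g=np.linalg.inv(Ro.from_euler("z",YAW,degrees=True).as_matrix())@(o["tcp_pos"]+R.apply([0,0,.1547])-J)*1e3
    print("grasp now jig mm",np.round(g,1),"| move tool cm",np.round(dp,2),"rotvec",np.round((R.inv()*N).as_rotvec(),3))
E
python3 -m jog '{"travel":[[3.2,-2.6,0.4],[3.2,-2.6,0.4],[3.2,-2.6,0.4],[3.2,-2.6,0.4],[3.2,-2.6,0.4],[3.2,-2.6,0.4],[3.2,-2.6,0.4],[3.2,-2.6,0.4],[3.2,-2.6,0.4],[3.2,-2.6,0.4]],"rotation":[[0,0,0],[0,0,0],[0,0,0],[0,0,0],[0,0,0],[0,0,0],[0,0,0],[0,0,0],[0,0,0],[0,0,0]],"fingers":[0.6,0.6,0.6,0.6,0.6,0.6,0.6,0.6,0.6,0.6]}'
python3 -m jog '{"travel":[[0,0,0],[0,0,0],[0,0,0],[0,0,0],[0,0,0],[0,0,0],[0,0,0],[0,0,0],[0,0,0],[0,0,0]],"rotation":[[0,0,-0.146],[0,0,-0.146],[0,0,-0.146],[0,0,-0.146],[0,0,-0.146],[0,0,-0.146],[0,0,-0.146],[0,0,-0.146],[0,0,-0.146],[0,0,-0.146]],"fingers":[0.6,0.6,0.6,0.6,0.6,0.6,0.6,0.6,0.6,0.6]}'
python3 -c "
from h import *
go((-7.5,-59,150))"
```

```text
time: 1.2
tcp_pos: [0.4153, -0.2127, 0.3646]
eef_rot: [180.0, -0.0, 19.4]
contact_force: [1.2, -0.1, -0.7]
opening: 0.0512
gripper_force: 0.0
time: 2.2
tcp_pos: [0.4148, -0.2142, 0.3645]
eef_rot: [-180.0, -0.0, 103.4]
contact_force: [0.4, -0.3, 0.2]
opening: 0.051
gripper_force: 0.0
t 2.2 tcp [ 0.4148 -0.2142  0.3645] rot [-180.    -0.   103.4] F [ 0.4 -0.3  0.2] open 0.051 gf 0.0
grasp now jig mm [-175.9 -227.3  209.8] | move tool cm [16.83 16.84  5.98] rotvec [-0. -0.  0.]
```

```bash
python3 -m jog '{"travel":[[2.1,2.1,0.75],[2.1,2.1,0.75],[2.1,2.1,0.75],[2.1,2.1,0.75],[2.1,2.1,0.75],[2.1,2.1,0.75],[2.1,2.1,0.75],[2.1,2.1,0.75],[0,0,0],[0,0,0]],"rotation":[[0,0,0],[0,0,0],[0,0,0],[0,0,0],[0,0,0],[0,0,0],[0,0,0],[0,0,0],[0,0,0],[0,0,0]],"fingers":[0.6,0.6,0.6,0.6,0.6,0.6,0.6,0.6,0.6,0.6]}'
python3 -c "
from h import *
import cv2
go((-7.5,-59,91))
a=[]
for n in('scene','top'):
    d=vision.read_camera(n); u=proj(d,jw((-7.5,-59,91)))[0].astype(int); c=d['image'][max(u[1]-50,0):u[1]+50,u[0]-50:u[0]+50,::-1]; a.append(cv2.resize(c,(400,400),interpolation=cv2.INTER_CUBIC))
cv2.imwrite('pics/hov.png',np.hstack(a))"
```

```text
time: 3.2
tcp_pos: [0.5404, -0.0122, 0.3041]
eef_rot: [-179.9, -0.0, 103.2]
contact_force: [-0.6, -0.4, -0.2]
opening: 0.0512
gripper_force: 0.0
t 3.2 tcp [ 0.5404 -0.0122  0.3041] rot [-179.9   -0.   103.2] F [-0.6 -0.4 -0.2] open 0.0512 gf 0.0
grasp now jig mm [ -6.9 -59.9 149.4] | move tool cm [ 0.09 -0.07  5.84] rotvec [-0.001 -0.    -0.004]
```

View pics/hov.png

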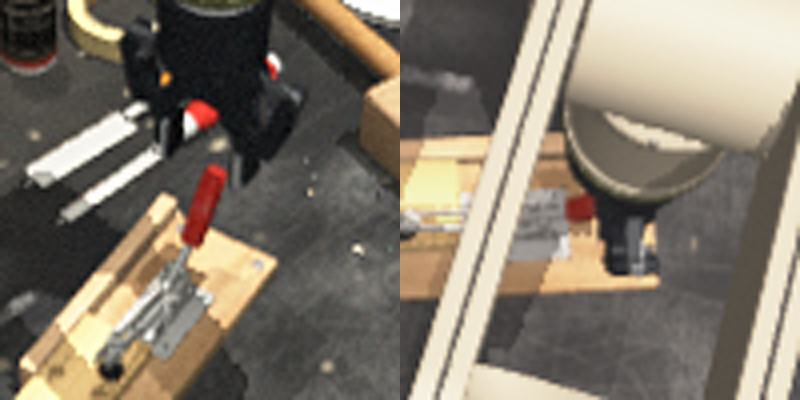

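The left half (scene camera) shows the fingertips at about (170,150) and (240,180), either side of the red grip's top at (215,172). They are aligned, so I'll descend and close.

```bash
python3 -m jog '{"travel":[[0,0,1],[0,0,1],[0,0,1],[0,0,1],[0,0,1],[0,0,0.8],[0,0,0],[0,0,0],[0,0,0],[0,0,0]],"rotation":[[0,0,0],[0,0,0],[0,0,0],[0,0,0],[0,0,0],[0,0,0],[0,0,0],[0,0,0],[0,0,0],[0,0,0]],"fingers":[0.6,0.6,0.6,0.6,0.6,0.6,0.6,0,0,0]}'
python3 -m jog '{"travel":[[0,0,0],[0,0,0],[0,0,0],[0,0,0],[0,0,0],[0,0,0],[0,0,0],[0,0,0],[0,0,0],[0,0,0]],"rotation":[[0,0,0],[0,0,0],[0,0,0],[0,0,0],[0,0,0],[0,0,0],[0,0,0],[0,0,0],[0,0,0],[0,0,0]],"fingers":[0,0,0,0,0,0,0,0,0,0]}'
python3 - <<'E'
from h import *
go((-7.5,-59,91))
# 15-row arc: lever turned 2 deg per row (tool tilts + about tool y), per-row shift of TCP in tool axes
c=np.array([-7.5,-8,43])
o=robot.get_obs(); N=Ro.from_euler("xyz",[180,0,90],degrees=True)
g0=np.array([0,-51,48.])
def pose(a):
    Q=Ro.from_rotvec([a,0,0],degrees=True); R=Q*N
    return Q.apply(g0)-R.apply([0,0,154.7]),R
for a in (0,15,28):
    p,R=pose(a);p2,_=pose(a+3); print(a,"row of 3deg:",np.round(R.inv().apply(p2-p)/10,3))
E
```

```text
time: 4.3
tcp_pos: [0.5402, -0.013, 0.2473]
eef_rot: [-179.9, 0.0, 103.1]
contact_force: [-8.2, -3.9, 3.6]
opening: 0.0162
gripper_force: 58.8
time: 5.3
tcp_pos: [0.5401, -0.0131, 0.2473]
eef_rot: [-179.9, 0.0, 103.1]
contact_force: [-7.0, -2.5, 5.0]
opening: 0.0162
gripper_force: 59.1
t 5.3 tcp [ 0.5401 -0.0131  0.2473] rot [-179.9    0.   103.1] F [-7.  -2.5  5. ] open 0.0162 gf 59.0681254863739
grasp now jig mm [ -7.4 -60.8  92.6] | move tool cm [ 0.17 -0.03  0.16] rotvec [-0.001  0.    -0.006]
0 row of 3deg: [-1.054  0.     0.295]
15 row of 3deg: [-1.054  0.     0.295]
28 row of 3deg: [-1.054  0.     0.295]
```

```bash
for i in 1; do python3 -m jog '{"travel":[[-0.53,0,0.15],[-0.53,0,0.15],[-0.53,0,0.15],[-0.53,0,0.15],[-0.53,0,0.15],[-0.53,0,0.15],[-0.53,0,0.15],[-0.53,0,0.15],[-0.53,0,0.15],[-0.53,0,0.15]],"rotation":[[0,0.0262,0],[0,0.0262,0],[0,0.0262,0],[0,0.0262,0],[0,0.0262,0],[0,0.0262,0],[0,0.0262,0],[0,0.0262,0],[0,0.0262,0],[0,0.0262,0]],"fingers":[0,0,0,0,0,0,0,0,0,0]}'; done
python3 -c "
from h import *
go((-7.5,-8-69*np.cos(np.radians(28)),60),(0,30,0))"
```

```text
time: 6.3
tcp_pos: [0.5517, -0.0629, 0.2269]
eef_rot: [-179.9, -15.0, 103.1]
contact_force: [-10.0, -4.7, 11.5]
opening: 0.0162
gripper_force: 60.0
t 6.3 tcp [ 0.5517 -0.0629  0.2269] rot [-179.9  -15.   103.1] F [-10.   -4.7  11.5] open 0.0162 gf 59.97142553329468
grasp now jig mm [ -7.4 -71.8  77.5] | move tool cm [-4.17  0.02  2.29] rotvec [ 0.001  0.261 -0.005]
```

```bash
python3 -m jog '{"travel":[[-0.53,0,0.15],[-0.53,0,0.15],[-0.53,0,0.15],[-0.53,0,0.15],[-0.53,0,0.15],[-0.53,0,0.15],[-0.53,0,0.15],[-0.53,0,0.15],[-0.53,0,0.15],[-0.53,0,0.15]],"rotation":[[0,0.0262,0],[0,0.0262,0],[0,0.0262,0],[0,0.0262,0],[0,0.0262,0],[0,0.0262,0],[0,0.0262,0],[0,0.0262,0],[0,0.0262,0],[0,0.0262,0]],"fingers":[0,0,0,0,0,0,0,0,0,0]}'
python3 -m jog '{"travel":[[-0.3,0,0.08],[-0.3,0,0.08],[-0.3,0,0.08],[-0.3,0,0.08],[0,0,0],[0,0,0],[0,0,0],[0,0,0],[0,0,0],[0,0,0]],"rotation":[[0,0.015,0],[0,0.015,0],[0,0.015,0],[0,0.015,0],[0,0,0],[0,0,0],[0,0,0],[0,0,0],[0,0,0],[0,0,0]],"fingers":[0,0,0,0,0,0,0,0,0,0]}'
python3 -c "
from h import *
go((-7.5,-76,60),(0,30,0))"
```

```text
time: 7.3
tcp_pos: [0.5617, -0.1059, 0.1939]
eef_rot: [-180.0, -30.0, 103.1]
contact_force: [-13.3, -6.8, 26.6]
opening: 0.0161
gripper_force: 62.0
time: 8.3
tcp_pos: [0.5637, -0.1138, 0.1879]
eef_rot: [-180.0, -33.5, 103.2]
contact_force: [-20.2, -5.7, 37.3]
opening: 0.0161
gripper_force: 64.5
t 8.3 tcp [ 0.5637 -0.1138  0.1879] rot [-180.   -33.5  103.2] F [-20.2  -5.7  37.3] open 0.0161 gf 64.54636752605438
grasp now jig mm [ -7.4 -78.7  59. ] | move tool cm [1.24 0.01 0.09] rotvec [ 0.002 -0.062 -0.003]
```

The force has risen to 37 N and the grip has turned 30° about the hinge, so the lever is at its end stop. I'll release and back off along the tool axis.

```bash
python3 -m jog '{"travel":[[0,0,0],[0,0,0],[0,0,0],[0,0,0],[0,0,-1],[0,0,-2],[0,0,-2],[0,0,-2],[0,0,-2],[0,0,-2]],"rotation":[[0,0,0],[0,0,0],[0,0,0],[0,0,0],[0,0,0],[0,0,0],[0,0,0],[0,0,0],[0,0,0],[0,0,0]],"fingers":[0.6,0.6,0.6,0.6,0.6,0.6,0.6,0.6,0.6,0.6]}'
python3 -c "
from h import *
go((9,135,190))"
```

```text
time: 9.3
tcp_pos: [0.5776, -0.1727, 0.2761]
eef_rot: [180.0, -33.4, 103.1]
contact_force: [-0.2, 0.1, 0.7]
opening: 0.0514
gripper_force: 0.0
t 9.3 tcp [ 0.5776 -0.1727  0.2761] rot [180.  -33.4 103.1] F [-0.2  0.1  0.7] open 0.0514 gf 0.0
grasp now jig mm [  -7.2 -139.5  147.1] | move tool cm [33.8   1.46 14.11] rotvec [ 0.002 -0.584 -0.006]
```

```bash
python3 -m jog '{"travel":[[0,0,-1.7],[0,0,-1.7],[0,0,-1.7],[0,0,-1.7],[4,0,0],[4.5,0,0],[4.5,0,0],[4.5,0,0],[4.5,0,0],[4,0,0]],"rotation":[[0,-0.146,0],[0,-0.146,0],[0,-0.146,0],[0,-0.146,0],[0,0,0],[0,0,0],[0,0,0],[0,0,0],[0,0,0],[0,0,0]],"fingers":[0.6,0.6,0.6,0.6,1,1,1,1,1,1]}'
python3 -c "
from h import *
go((9,135,120))"
```

```text
time: 10.3
tcp_pos: [0.5235, 0.0597, 0.3383]
eef_rot: [180.0, -0.0, 103.1]
contact_force: [0.2, 0.4, -0.5]
opening: 0.0856
gripper_force: 0.0
t 10.3 tcp [0.5235 0.0597 0.3383] rot [180.   -0.  103.1] F [ 0.2  0.4 -0.5] open 0.0856 gf 0.0
grasp now jig mm [ -6.5  13.9 183.6] | move tool cm [12.12  1.48  6.37] rotvec [ 0.001 -0.    -0.006]
```

```bash
python3 -m jog '{"travel":[[3,0.3,0],[3,0.3,0],[3,0.3,0],[3.1,0.6,0],[0,0,1.5],[0,0,1.5],[0,0,1.5],[0,0,1.7],[0,0,0],[0,0,0]],"rotation":[[0,0,-0.006],[0,0,0],[0,0,0],[0,0,0],[0,0,0],[0,0,0],[0,0,0],[0,0,0],[0,0,0],[0,0,0]],"fingers":[1,1,1,1,1,1,1,1,1,1]}'
python3 -c "
from h import *
import cv2
go((9,135,23))
a=[]
for n,m in(('scene',(0,20,40)),('top',(0,60,40))):
    d=vision.read_camera(n); u=proj(d,jw(m))[0].astype(int); c=d['image'][u[1]-60:u[1]+60,u[0]-60:u[0]+60,::-1]; a.append(cv2.resize(c,(400,400),interpolation=cv2.INTER_CUBIC))
cv2.imwrite('pics/hov2.png',np.hstack(a))"
```

```text
time: 11.3
tcp_pos: [0.5107, 0.1782, 0.2747]
eef_rot: [-179.9, 0.0, 103.3]
contact_force: [0.1, 0.1, 1.0]
opening: 0.0853
gripper_force: 0.0
t 11.3 tcp [0.5107 0.1782 0.2747] rot [-179.9    0.   103.3] F [0.1 0.1 1. ] open 0.0853 gf 0.0
grasp now jig mm [  8.1 132.1 120. ] | move tool cm [0.29 0.08 9.7 ] rotvec [-0.002  0.    -0.001]
```

View pics/hov2.png

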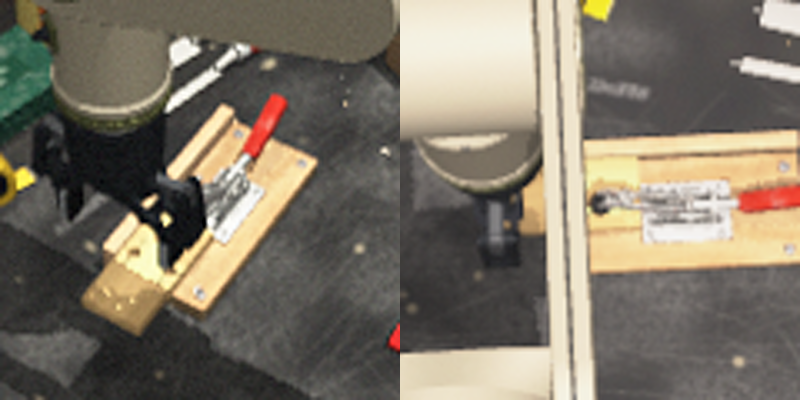

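The lever is open: the red grip is now low, at (265,120) in the left half. The plate is in place, with the fingers straddling its overhang, so I'll descend and grip it.

```bash
python3 -m jog '{"travel":[[0.4,0.1,1.2],[0,0,1.2],[0,0,1.2],[0,0,1.2],[0,0,1.2],[0,0,1.2],[0,0,1.2],[0,0,1.2],[0,0,0],[0,0,0]],"rotation":[[0,0,0],[0,0,0],[0,0,0],[0,0,0],[0,0,0],[0,0,0],[0,0,0],[0,0,0],[0,0,0],[0,0,0]],"fingers":[1,1,1,1,1,1,1,1,1,0.9]}'
python3 -m jog '{"travel":[[0,0,0],[0,0,0],[0,0,0],[0,0,0],[0,0,0],[0,0,0],[0,0,0],[0,0,0],[0,0,0],[0,0,0]],"rotation":[[0,0,0],[0,0,0],[0,0,0],[0,0,0],[0,0,0],[0,0,0],[0,0,0],[0,0,0],[0,0,0],[0,0,0]],"fingers":[0.85,0.8,0.75,0.7,0.65,0.6,0.5,0.4,0.2,0]}'
python3 -c "
from h import *
go((9,205,23))"
```

```text
time: 12.4
tcp_pos: [0.5108, 0.1833, 0.1793]
eef_rot: [-180.0, 0.0, 103.4]
contact_force: [-0.8, -0.6, 0.4]
opening: 0.0767
gripper_force: 0.0
time: 13.4
tcp_pos: [0.511, 0.1834, 0.18]
eef_rot: [180.0, -0.0, 103.4]
contact_force: [-2.1, 0.7, 6.1]
opening: 0.0566
gripper_force: 62.7
t 13.4 tcp [0.511  0.1834 0.18  ] rot [180.   -0.  103.4] F [-2.1  0.7  6.1] open 0.0566 gf 62.66693830490112
grasp now jig mm [ 10.1 137.1  25.3] | move tool cm [ 6.79 -0.1   0.23] rotvec [ 0.001 -0.     0.   ]
```

```bash
python3 -m jog '{"travel":[[0.3,0,0],[0.8,0,0],[0.9,0,0],[0.9,0,0],[0.9,0,0],[0.9,0,0],[0.9,0,0],[0.9,0,0],[0.9,0,0],[0.6,0,0]],"rotation":[[0,0,0],[0,0,0],[0,0,0],[0,0,0],[0,0,0],[0,0,0],[0,0,0],[0,0,0],[0,0,0],[0,0,0]],"fingers":[0,0,0,0,0,0,0,0,0,0]}'
python3 -c "
from h import *
import cv2
go((10,217,240))
d=vision.read_camera('scene'); u=proj(d,jw((0,70,40)))[0].astype(int); c=d['image'][u[1]-70:u[1]+70,u[0]-70:u[0]+70,::-1]
cv2.imwrite('pics/out.png',cv2.resize(c,(420,420),interpolation=cv2.INTER_CUBIC))"
```

```text
time: 14.4
tcp_pos: [0.4917, 0.2621, 0.1792]
eef_rot: [-180.0, -0.0, 103.4]
contact_force: [-0.2, -0.7, -1.5]
opening: 0.0568
gripper_force: 63.8
t 14.4 tcp [0.4917 0.2621 0.1792] rot [-180.    -0.   103.4] F [-0.2 -0.7 -1.5] open 0.0568 gf 63.81083965301514
grasp now jig mm [  9.3 218.2  24.5] | move tool cm [ -0.1    0.04 -21.55] rotvec [-0.001 -0.     0.001]
```

View pics/out.png

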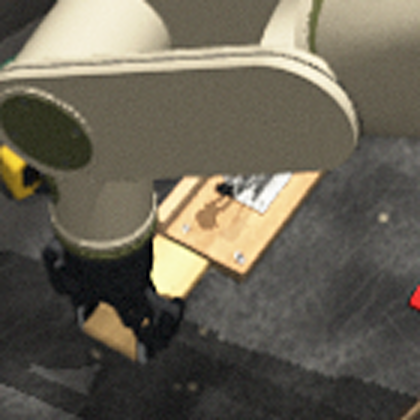

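The plate moved with the gripper: it sits flat between the fingers at (150,300), just clear of the jig's end. Next is the lift, then the tilt.

```bash
python3 -m jog '{"travel":[[0,0,-0.5],[0,0,-1],[0,0,-2],[0,0,-2.5],[0,0,-2.5],[0,0,-2.5],[0,0,-2.5],[0,0,-2.5],[0,0,-2],[0,0,-1]],"rotation":[[0,0,0],[0,0,0],[0,0,0],[0,0,0],[0,0,0],[0,0,0],[0,0,0],[0,0,0],[0,0,0],[0,0,0]],"fingers":[0,0,0,0,0,0,0,0,0,0]}'
python3 -m jog '{"travel":[[0,0,0],[0,0,0],[0,0,0],[0,0,0],[0,0,0],[0,0,0],[0,0,0],[0,0,0],[0,0,0],[0,0,0]],"rotation":[[-0.03,0,0],[-0.07,0,0],[-0.095,0,0],[-0.1,0,0],[-0.1,0,0],[-0.1,0,0],[-0.1,0,0],[-0.095,0,0],[-0.065,0,0],[-0.03,0,0]],"fingers":[0,0,0,0,0,0,0,0,0,0]}'
python3 -m jog '{"travel":[[0,0,0],[0,0,0],[0,0,0],[0,0,0],[0,0,0],[0,0,0],[0,0,0],[0,0,0],[0,0,0],[0,0,0]],"rotation":[[0,0,0],[0,0,0],[0,0,0],[0,0,0],[0,0,0],[0,0,0],[0,0,0],[0,0,0],[0,0,0],[0,0,0]],"fingers":[0,0,0,0,0,0,0,0,0,0]}'
python3 -c "
from h import *
import cv2
go((10,217,240),(-45,0,0))
a=[cv2.resize(vision.read_camera(n)['image'][70:320,110:430,::-1],(400,312),interpolation=cv2.INTER_CUBIC) for n in('scene','top')]
cv2.imwrite('pics/end.png',np.hstack(a))"
```

```text
time: 15.45
tcp_pos: [0.4929, 0.2609, 0.3731]
eef_rot: [179.8, -0.0, 103.4]
contact_force: [-0.4, -0.4, -0.9]
opening: 0.0571
gripper_force: 63.8
time: 16.45
tcp_pos: [0.4918, 0.2607, 0.3689]
eef_rot: [134.9, 0.0, 103.4]
contact_force: [-0.1, 0.6, -0.8]
opening: 0.0567
gripper_force: 63.9
time: 17.45
tcp_pos: [0.4923, 0.2611, 0.3696]
eef_rot: [135.0, -0.0, 103.4]
contact_force: [-0.5, -0.4, -1.1]
opening: 0.0571
gripper_force: 63.9
t 17.45 tcp [0.4923 0.2611 0.3696] rot [135.   -0.  103.4] F [-0.5 -0.4 -1.1] open 0.0571 gf 63.86410117149353
grasp now jig mm [119.1 217.1 260.2] | move tool cm [-0.01 -9.15 -6.29] rotvec [-0. -0.  0.]
```

View pics/end.png

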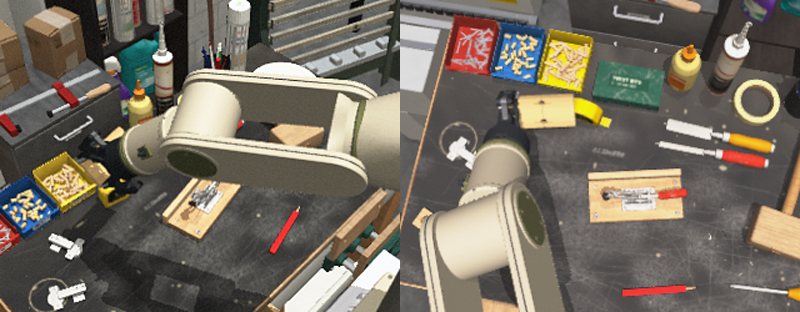

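The final view shows the plate tilted in the gripper at (545,112) in the right half, about 26 cm up. The lever is open, and none of the bystander objects I can see has moved.

```bash
python3 -c "
from cell import robot
print(robot.finish_job())"
```

```text
the job is handed in; nothing more can be done
None
```

The job is handed in at about 17.5 s: the lever is fully open, and the plate was drawn out low and flat, then lifted and held still about 26 cm up at 45 degrees, its underside facing away from the robot; no bystander looked moved in the last picture.

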